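Check that a hand brake lever stops short of its bar

ROBOT

A 7-joint arm with a two-finger parallel gripper is mounted at the origin on the work surface. World frame = base frame: x ahead of the robot, y to its left, z up, the work surface at z = 0. Lengths are in m, angles in rad, forces in N, time in s.
With the tool pointing down it reaches from about 0.4 to 0.925 m from the base axis. Payload 5.6 kg.
Tool frame: the origin (TCP) lies on the centre line of the jaws, within the pads' length; the fingertips stand r.tip_extent ahead of it and the grasp point (between the pads) lies 11 mm behind it (r.tip_extent is the distance from the TCP to the fingertips, in m); z points along the fingers, y is the direction in which the jaws open and shut (so a half turn about z gives the same grasp; the last joint's range is limited). The gripper opens to 85 mm and grips with 20 to 120 N. Pads are 22 mm wide; open, the fingers measure 114 mm over their backs; the gripper's body (76 mm by 85 mm) begins 54 mm behind the grasp point. The pads swing forward as they close: fully open they stand 13 mm farther back than shut.
Start: joints at [-1.305, 0.468, -0.012, 1.603, 0.006, 1.071, -0.056], TCP at [0.198, 0.619, 0.239] pointing down, gripper open.
Joint ranges: [-2.53, 2.53], [-0.31, 2.02], [-1.57, 1.55], [0.28, 2.44], [-1.29, 4.43], [0.15, 1.84], [-2.92, 2.92]. Speed limits (rad/s): [2.57, 2.57, 3.14, 3.14, 3.14, 3.14, 3.14].

INTERFACE

Orientations are given as a unit quaternion [x, y, z, w].
In Python, from plant import monitor, cams, workorder, r gives the robot as it stands.
- The arm moves only by the tool servo_tool, never from a script. Its argument "steps" is a list of rows, each a list of 7 numbers: the shift along the tool's x, y, z in units of 0.15 m (1.0 is 0.15 m), then the turn, a rotation vector about the tool's x, y, z in units of 0.5 rad (1.0 is 0.5 rad), then the opening, from 0 (shut) to 1 (fully open). In form: [[x, y, z, ax, ay, az, hand], ...]. A call has 1 to 12 rows; each row is the pose to reach, as a shift and turn from the pose commanded when the call began, along the tool's axes at that moment; what a row does not reach only later rows make up. A row lasts 1/10 s, in which the tool goes at most 50 mm and 8.59 degrees, less where a joint would pass 70% of its speed; a pose out of reach is approached as far as the arm can. A call with a number of a shift or a turn outside -1 to 1 is refused whole. A call with a gripper value outside its range is refused whole. The fingers move at their own pace and stop on an object; "newtons" is the grip in N (left out, the last holds). Time passes only in rows, so rows that repeat a pose let the fingers close. It gives the time, the measured TCP pose, the force and the opening at its end, in the units of the state.
- monitor.state(): the state, without advancing time (a new reading comes with each control period).
- cams.get_image(name): name is "scene" or "top" or "wrist"; returns a dict with "frame" (400x640x3 uint8, red, green, blue), "K" (3x3 intrinsics, pixels), "k1" (the pictures are not rectified: a ray, as slopes to the right and down, at radius r is drawn at 1 + k1 r^2 times it, then the intrinsics apply), "cam_to_world" (4x4, takes a point from camera to world coordinates); the wrist camera has in their place "hand_eye" (4x4, takes a point from camera to tool coordinates, whose origin is the TCP and whose axes are the flange's). Camera axes: x right, y up, looking along -z (the intrinsics and any distortion apply to the point x, -y, -z); pixel columns grow to the right and rows downward; lengths in m; the calibration is good to about 2 mm. A picture is of the moment at which its call begins: read the wrist's pose just before it. There is no depth.
- workorder.sign_off(): hands the job in, once; it reports no verdict.
The state is a dict: "clock": time; "joints": joint angles; "joint_vel": joint speeds; "effort": joint torques, N m; "tcp_pos": TCP position; "ee_rot": TCP orientation; "wrist_force": force on the tool from outside, world axes, zero at the start; "wrist_torque": the same for the moment, N m; "gripper_width": finger opening in m.
Only numpy, scipy, OpenCV 4.12 (cv2) and the standard library are available. Lean on these libraries where they do the work, as an engineer would, in place of code of your own. Each camera call takes 0.05 s, during which the arm holds its last target.

TASK

Two hand-lever units are screwed to the bench; check the brake, the one with the long lever. With the backs of the fingers, gripping nothing, press its lever in towards the bar until it is firm against its stop, hold it there for about a second, let it spring all the way out, then press it in firmly again and finish while still holding it in against the stop, so that the gap can be gauged. Do not touch the grip bar behind it, leave the short clutch lever alone, do not use undue force, and do not disturb the parts on the bench.

Things in the scene. Friction and masses are not known exactly. Their poses are not given: they have to be found in the camera images.
- brake_unit: grey unit screwed to the bench: base plate 100 x 260 x 10 mm, two posts with a level grip bar, the long brake lever in front of the bar. Origin: centre of the plate's underside. x axis: from lever towards bar (the way it is pressed in), y along the bar, z up. Lever pivot (upright axis) at (-4, 100) mm in x, y; lever and bar centres 110 mm above the bench, nothing above 125 mm.
- brake_lever (a joint): angle of the long lever, rad: 0 = sprung fully out, 0.45 = in against its rigid stop, parallel to the bar with a 14 mm gap to the grip (11 mm at the ball). A spring returns it. At brake_pad it takes 2.5 N to start and 6 N to reach the stop; 10 to 20 N there is firm. Firmly in: above 0.42 with over 8 N from the fingers. 40 N is undue force.
- brake_pad (a point): where to press the long lever, a round aluminium rod 14 mm thick with a 20 mm ball end, 170 mm from pivot to ball centre: point on the rod's centre line 140 mm from the pivot, 110 mm above the bench; moves with the lever. In the unit's frame at (-65, -26) mm in x, y when out, (-4, -40) mm when in.
- brake_bar: the fixed grip bar of the brake unit, 26 mm thick black rubber grip on a 20 mm steel bar, 250 mm long, along y; origin at its middle, 30 mm in +x from the unit's centre and 110 mm above the bench. Not to be touched.
- clutch_unit: grey unit screwed to the bench: base plate 100 x 260 x 10 mm, two posts with a level grip bar, the short clutch lever in front of the bar. Origin: centre of the plate's underside. x axis: from lever towards bar (the way it is pressed in), y along the bar, z up. Lever pivot (upright axis) at (-4, 100) mm in x, y; lever and bar centres 110 mm above the bench, nothing above 125 mm. Leave alone.
- clutch_lever (a joint): angle of the short lever (same rod and ball, 100 mm from pivot to ball centre), rad: 0 = sprung fully out, 0.45 = in. It must stay out (below 0.08).
- basket_a: loose blue loudspeaker basket standing with its open side up, rim 142 mm across, 46 mm high with the pink gauge in its centre; origin under its centre. Leave alone.
- basket_b: another such basket. Leave alone.
- coil: loose copper voice-coil bobbin standing on end, 28 mm across, 34 mm high; origin under its centre. Leave alone.
- gauge: loose pink centring gauge standing on end, 26 mm across, 40 mm high; origin under its centre. Leave alone.
- glue: loose white glue bottle standing, 52 mm across, 130 mm high; origin under its centre. Leave alone.
- driver: loose screwdriver lying on the bench, 170 mm long; origin at the underside of its middle. Leave alone.
- magnet: loose dark ring magnet lying flat, 70 mm across, 14 mm high; origin under its centre. Leave alone.

How it is judged:
By the outcome, as a careful person would: the job done as asked, in the order asked, and still so for the second after the job is handed in, while the arm keeps its last pose, push and grip.
It also fails if it takes over 56 s, if anything falls off the work surface, if the arm or the gripper's body presses on something with over 40 N, if the wrist force passes 120 N, or if a joint passes its speed limit or range.

## Working session

There is one attempt and no reset: what is moved stays moved. The work goes in short steps, Python scripts to look and compute and a tool call to move; the robot and the scene stay as the last step left them, time stands still between calls to the robot, and variables do not carry over. Pictures are saved under pics/ and viewed, and the job is handed in when it is done.

Besides the shell and the picture viewer there is one more tool, called after ">>>" in YAML: its name, and indented under it one key for each argument. servo_tool: Moves the arm, as the interface text tells. Its arguments: {"type":"object","properties":{"steps":{"type":"array","items":{"type":"array","items":{"type":"number","minimum":-1,"maximum":1}}},"newtons":{"type":"number"}},"required":["steps"]}

```bash
mkdir -p pics; ls
python3 - <<'E'
from plant import monitor,cams,workorder,r
import cv2,numpy as np
s=monitor.state();print(s, r.tip_extent)
for n in("scene","top","wrist"):
    d=cams.get_image(n);cv2.imwrite(f"pics/{n}0.png",d["frame"][:,:,::-1]);print(n,d["K"].tolist(),d["k1"],np.round(d.get("cam_to_world",d.get("hand_eye")),4).tolist())
E
```

```text
pics
{'clock': 0.0, 'joints': array([-1.30499654,  0.46834882, -0.0116185 ,  1.60362273,  0.00598092,
        1.07136666, -0.05631234]), 'joint_vel': array([ 0.0012259 , -0.00088126, -0.00132622,  0.000997  ,  0.00058472,
        0.00188134,  0.00018775]), 'effort': array([-7.86645323e-04, -5.32373178e+01,  2.11699738e-02, -2.51300776e+01,
        1.13326518e-02,  7.68462749e-03, -3.54521404e-06]), 'tcp_pos': array([0.19743327, 0.6187321 , 0.23835707]), 'ee_rot': array([ 1.53822412e-01,  9.88098140e-01, -8.51336662e-04, -8.33950804e-05]), 'wrist_force': array([0.4622308 , 0.28862839, 0.63398933]), 'wrist_torque': array([-0.02381006,  0.01612242,  0.04213858]), 'gripper_width': 0.08527343200515843} 0.008
scene [[396.59415232937505, 0.0, 316.5200408550572], [0.0, 396.59415232937505, 192.90743707298776], [0.0, 0.0, 1.0]] -0.06553018067694291 [[0.6931, -0.4609, 0.5542, 1.0921], [0.7205, 0.4204, -0.5515, -0.5739], [0.0212, 0.7816, 0.6235, 0.7738], [0.0, 0.0, 0.0, 1.0]]
top [[408.8269013723007, 0.0, 315.5545417586576], [0.0, 408.8269013723007, 195.94283016410745], [0.0, 0.0, 1.0]] -0.03983875406725241 [[-0.0302, 0.9955, -0.0902, 0.4314], [-0.9994, -0.0288, 0.0176, 0.0301], [0.0149, 0.0906, 0.9958, 0.9758], [0.0, 0.0, 0.0, 1.0]]
wrist [[336.86951008877355, 0.0, 320.0108391085499], [0.0, 336.86951008877355, 200.90550182727452], [0.0, 0.0, 1.0]] -0.04498092905401354 [[0.0014, 0.9464, 0.3231, 0.083], [1.0, -0.0017, 0.0008, -0.0011], [0.0014, 0.3231, -0.9464, -0.1346], [0.0, 0.0, 0.0, 1.0]]
```

View pics/scene0.png

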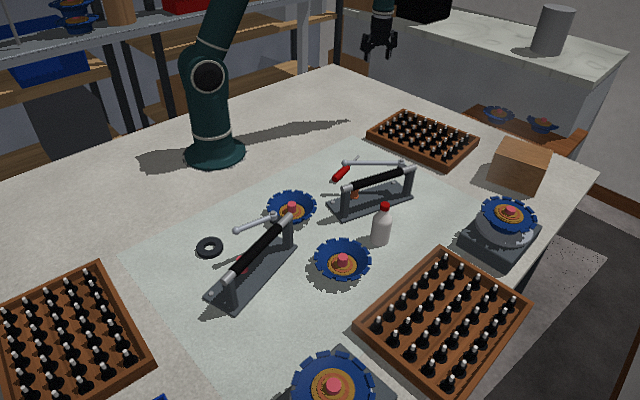

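View pics/top0.png

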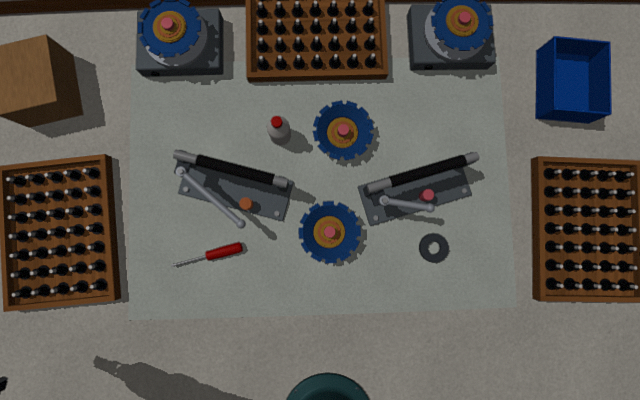

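View pics/wrist0.png

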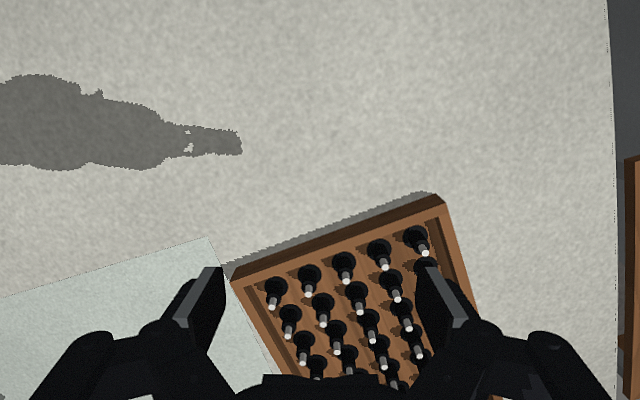

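The long lever is in the top view at left: pivot near (180,171), ball near (241,223). I'll measure it now.

```bash
cat > h.py <<'E'
import numpy as np,cv2
def ray(d,uv,T=None):
    K=d["K"];k=np.array([d["k1"],0,0,0,0.])
    # drawn = s*(1+k1 r^2): cv2 radial model
    p=cv2.undistortPoints(np.array([[uv]],float),K,k)[0,0]
    T=d["cam_to_world"] if T is None else T
    v=T[:3,:3]@np.array([p[0],-p[1],-1.]);return T[:3,3],v
def onz(d,uv,z,T=None):
    o,v=ray(d,uv,T);return o+v*(z-o[2])/v[2]
def proj(d,P,T=None):
    T=d["cam_to_world"] if T is None else T
    c=T[:3,:3].T@(np.array(P)-T[:3,3]);x,y=c[0]/-c[2],-c[1]/-c[2];f=1+d["k1"]*(x*x+y*y)
    return d["K"][:2,:2]@[x*f,y*f]+d["K"][:2,2]
E
python3 - <<'E'
from plant import cams
import cv2,numpy as np
d=cams.get_image("top")["frame"][:,:,::-1]
c=cv2.resize(d[135:275,160:310],None,fx=5,fy=4.0*1.25/1,interpolation=cv2.INTER_CUBIC)[:600]
cv2.imwrite("pics/topc.png",cv2.resize(d[140:255,160:310],None,fx=5,fy=5,interpolation=cv2.INTER_CUBIC))
d=cams.get_image("scene")["frame"][:,:,::-1]
cv2.imwrite("pics/scc.png",cv2.resize(d[140:260,310:460],None,fx=5,fy=5,interpolation=cv2.INTER_CUBIC))
E
```

```text
(no output)
```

View pics/topc.png

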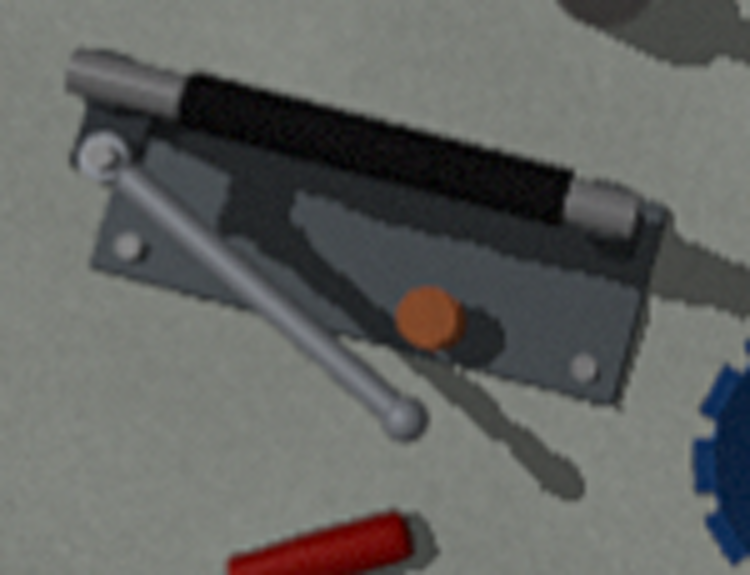

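View pics/scc.png

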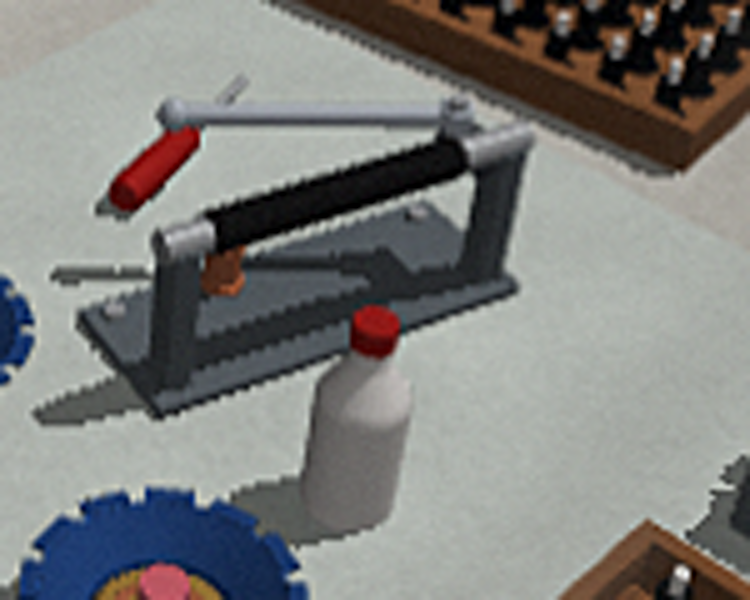

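Run:
```python
from plant import cams
from h import *
t=cams.get_image("top");s=cams.get_image("scene")
B=onz(t,(241,223.6),.11);P=onz(t,(180.4,171.4),.115)
b1=onz(t,(174,154.4),.11);b2=onz(t,(287.3,182.4),.11)
print("ball",B,"piv",P,np.linalg.norm((B-P)[:2]));print("bar",b1,b2,np.linalg.norm(b1-b2))
Bs=onz(s,(345,162.6),.11);print("scene ball",Bs)
b1s=onz(s,(310+530/5,140+137/5),.11);b2s=onz(s,(310+158/5,140+243/5),.11);print("scene bar",b1s,b2s)
C=np.array([P,B])
yd=(b1-b2)[:2];yd/=np.linalg.norm(yd);xd=np.array([yd[1],-yd[0]])
print("yaw x axis",np.degrees(np.arctan2(xd[1],xd[0])))
mid=(b1+b2)[:2]/2;o=mid-.03*xd
for n,q in(("ball",B),("piv",P)): print(n,[(q[:2]-o)@xd,(q[:2]-o)@yd])
R=np.c_[xd,yd]
print("o",o)
for q in [(-65,-26),(-4,-40),(-4,100)]: print(q,o+R@np.array(q)/1000)
# others
for n,uv,z in(("glue",(278,122),.13),("coil",(160+430/5,140+318/5),.044),("driver",(225,252),.02),("drv tip",(175,264),.01)):print(n,onz(t,uv,z))
```

```text
ball [0.45569474 0.17398472 0.11      ] piv [0.56995253 0.30051513 0.115     ] 0.17048397389486897
bar [0.60804665 0.31594612 0.11      ] [0.54046621 0.07418594 0.11      ] 0.2510280837793172
scene ball [0.45498432 0.1764231  0.11      ]
scene bar [0.61348385 0.31509644 0.11      ] [0.53467515 0.07695589 0.11      ]
yaw x axis -15.617540883306958
ball [np.float64(-0.07850900830587615), np.float64(-0.05222154310387827)]
piv [np.float64(-0.00253344552893388), np.float64(0.10039726050731926)]
o [0.54536402 0.20314247]
(-65, -26) [0.47576423 0.19560134]
(-4, -40) [0.53074311 0.16569612]
(-4, 100) [0.56843317 0.30052735]
glue [0.66705475 0.08979314 0.13      ]
coil [0.50277729 0.17289125 0.044     ]
driver [0.39356992 0.22701868 0.02      ]
drv tip [0.36855091 0.34654865 0.01      ]
```

```bash
cat > m.py <<'E'
import sys
from plant import monitor
import numpy as np
from scipy.spatial.transform import Rotation as Ro
o=np.array([.5450,.2035]);yaw=np.radians(-15.6)
xd=np.array([np.cos(yaw),np.sin(yaw)]);yd=np.array([-xd[1],xd[0]])
def go(ux,uy,z):
    s=monitor.state();R=Ro.from_quat(s["ee_rot"])
    p=np.r_[o+xd*ux/1e3+yd*uy/1e3,z/1e3]
    y3=np.r_[xd,0];z3=np.array([0,0,-1.]);Rg=Ro.from_matrix(np.c_[np.cross(y3,z3),y3,z3])
    print("t",s["clock"],"tcp",s["tcp_pos"].round(4),"unit",((s["tcp_pos"][:2]-o)@np.c_[xd,yd]*1e3).round(1),"F",s["wrist_force"].round(1),"w",s["gripper_width"].round(4))
    print("goal",p.round(3),"shift",(R.inv().apply(p-s["tcp_pos"])/.15).round(3),"turn",((R.inv()*Rg).as_rotvec()/.5).round(3))
    print("tool z err",R.as_matrix()[:,2].round(4),"q",s["joints"].round(2))
if __name__=="__main__":go(*map(float,sys.argv[1:]))
E
python3 m.py -135 -20 200
```

```text
Traceback (most recent call last):
  File "m.py", line 14, in <module>
    if __name__=="__main__":go(*map(float,sys.argv[1:]))
                            ~~^^^^^^^^^^^^^^^^^^^^^^^^^^
  File "m.py", line 11, in go
    print("t",s["clock"],"tcp",s["tcp_pos"].round(4),"unit",((s["tcp_pos"][:2]-o)@np.c_[xd,yd]*1e3).round(1),"F",s["wrist_force"].round(1),"w",s["gripper_width"].round(4))
                                                                                                                                               ^^^^^^^^^^^^^^^^^^^^^^^^
AttributeError: 'float' object has no attribute 'round'
```

```bash
sed -i 's/s\["gripper_width"\].round(4)/round(s["gripper_width"],4)/' m.py; python3 m.py -135 -20 200
```

```text
t 0.35 tcp [0.1976 0.6191 0.2391] unit [-446.4  306.9] F [ 0.1 -0.2 -0.1] w 0.0854
goal [0.41  0.221 0.2  ] shift [-2.154 -2.102  0.261] turn [-1.000e-03  1.000e-03  3.068e+00]
tool z err [-1.e-04 -4.e-04 -1.e+00] q [-1.3   0.47 -0.01  1.6   0.01  1.07 -0.06]
```

>>> servo_tool:
  steps:
    - [-0.15,-0.15,0,0,0,0.2,0]
    - [-0.35,-0.35,0,0,0,0.4,0]
    - [-0.55,-0.55,0,0,0,0.6,0]
    - [-0.75,-0.75,0,0,0,0.8,0]
    - [-0.9,-0.9,0,0,0,1,0]
    - [-0.9,-0.9,0,0,0,1,0]
  newtons: 20

```text
clock: 0.95
tcp_pos: [0.2882, 0.4454, 0.2396]
ee_rot: [0.397, 0.918, -0.0, 0.001]
wrist_force: [-0.3, 0.6, -0.2]
gripper_width: 0.0004
```

```bash
python3 m.py -135 -20 200
```

```text
t 0.95 tcp [0.2882 0.4454 0.2396] unit [-312.3  163.9] F [-0.3  0.6 -0.2] w 0.0004
goal [0.41  0.221 0.2  ] shift [-1.646 -0.435  0.267] turn [2.000e-03 4.000e-03 2.051e+00]
tool z err [ 0.0011 -0.0015 -1.    ] q [-1.17  0.26  0.13  1.9  -0.04  0.98 -0.27]
```

>>> servo_tool:
  steps:
    - [-0.2,-0.05,0,0,0,0.2,0]
    - [-0.4,-0.1,0,0,0,0.4,0]
    - [-0.6,-0.15,0,0,0,0.6,0]
    - [-0.8,-0.2,0,0,0,0.8,0]
    - [-0.9,-0.25,0,0,0,1,0]
    - [-0.9,-0.25,0,0,0,1,0]

```text
clock: 1.55
tcp_pos: [0.3521, 0.3245, 0.2395]
ee_rot: [0.61, 0.792, 0.0, 0.0]
wrist_force: [-0.1, -0.1, -0.1]
gripper_width: -0.0002
```

```bash
python3 m.py -135 -20 200
```

```text
t 1.55 tcp [0.3521 0.3245 0.2395] unit [-218.3   64.7] F [-0.1 -0.1 -0.1] w -0.0002
goal [0.41  0.221 0.2  ] shift [-0.768  0.193  0.264] turn [1.000e-03 0.000e+00 1.062e+00]
tool z err [ 3.e-04 -1.e-04 -1.e+00] q [-1.06  0.17  0.27  2.02 -0.06  0.95 -0.5 ]
```

>>> servo_tool:
  steps:
    - [-0.2,0.05,0,0,0,0.2,0]
    - [-0.4,0.1,0,0,0,0.4,0]
    - [-0.6,0.15,0.1,0,0,0.6,0]
    - [-0.75,0.2,0.2,0,0,0.8,0]
    - [-0.77,0.2,0.26,0,0,1,0]
    - [-0.77,0.2,0.26,0,0,1,0]

```text
clock: 2.15
tcp_pos: [0.4096, 0.2226, 0.1993]
ee_rot: [0.785, 0.619, -0.001, 0.0]
wrist_force: [0.1, -0.2, -0.0]
gripper_width: 0.0
```

```bash
python3 m.py -135 -20 100
python3 - <<'E'
from plant import monitor,cams
import cv2
for n in("scene","top","wrist"):
    d=cams.get_image(n);f=d["frame"][:,:,::-1]
    cv2.imwrite(f"pics/{n}1.png",f)
E
```

```text
t 2.15 tcp [0.4096 0.2226 0.1993] unit [-135.6  -18. ] F [ 0.1 -0.2 -0. ] w 0.0
goal [0.41  0.221 0.1  ] shift [-0.013  0.004  0.662] turn [-0.002  0.003  0.073]
tool z err [-0.0016 -0.0013 -1.    ] q [-0.93  0.21  0.41  2.1  -0.11  0.85 -0.69]
```

View pics/scene1.png

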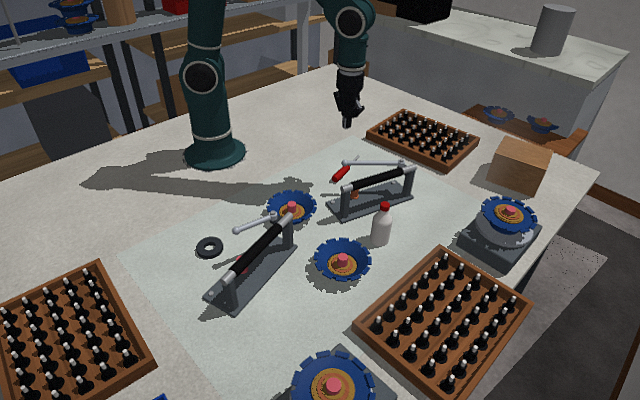

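View pics/wrist1.png

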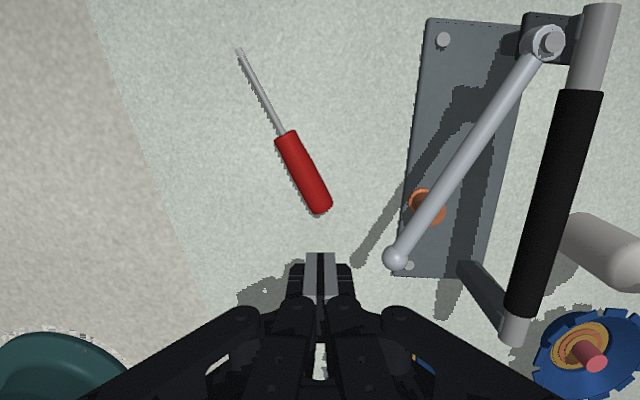

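>>> servo_tool:
  steps:
    - [-0.01,0,0.2,0,0,0.07,0]
    - [-0.01,0,0.4,0,0,0.07,0]
    - [-0.01,0,0.55,0,0,0.07,0]
    - [-0.01,0,0.62,0,0,0.07,0]
    - [-0.01,0,0.62,0,0,0.07,0]
    - [-0.01,0,0.62,0,0,0.07,0]

```text
clock: 2.9
tcp_pos: [0.4103, 0.2215, 0.1081]
ee_rot: [0.796, 0.605, 0.001, -0.0]
wrist_force: [0.1, 0.6, 0.4]
gripper_width: 0.0
```

```bash
python3 m.py -105 -20 106
python3 - <<'E'
from plant import monitor,cams
import cv2
d=cams.get_image("top");f=d["frame"][:,:,::-1]
cv2.imwrite("pics/top2.png",cv2.resize(f[140:290,140:300],None,fx=4,fy=4))
d=cams.get_image("scene");f=d["frame"][:,:,::-1]
cv2.imwrite("pics/scene2.png",cv2.resize(f[80:230,290:450],None,fx=4,fy=4))
E
```

```text
t 2.9 tcp [0.4103 0.2215 0.1081] unit [-134.6  -18.8] F [0.1 0.6 0.4] w 0.0
goal [0.438 0.212 0.106] shift [-0.008  0.197  0.014] turn [ 0.002 -0.002  0.001]
tool z err [ 0.0011  0.001  -1.    ] q [-0.88  0.37  0.37  2.16 -0.22  0.64 -0.62]
```

View pics/top2.png

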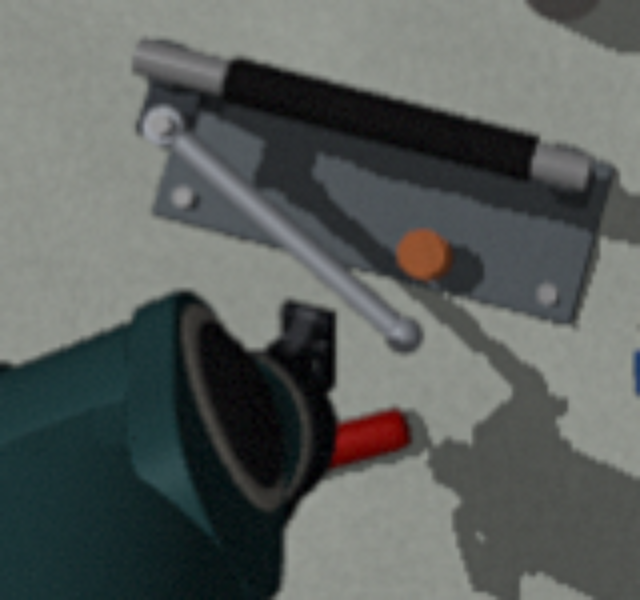

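View pics/scene2.png

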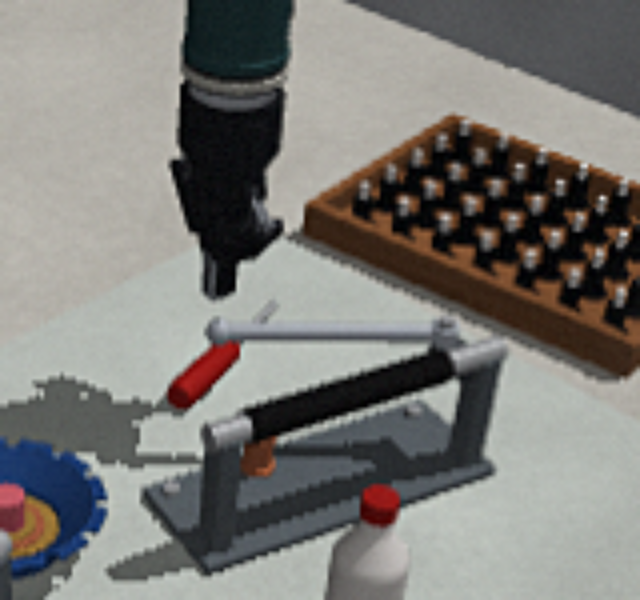

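Run:
```python
from plant import cams
from h import *
import cv2
d=cams.get_image("wrist");T=d["hand_eye"]
cv2.imwrite("pics/wrist2.png",cv2.resize(d["frame"][220:400,220:480,::-1],None,fx=3,fy=3))
for uv in [(336,253),(355,265),(350,290),(412,312),(415,325),(435,345),(470,330)]:
    o,v=ray(d,uv,T)
    for x in (.011,0.0):
        print(uv,x,((o+v*(x-o[0])/v[0])*1e3).round(0))
```

```text
(336, 253) 0.011 [11.  8.  1.]
(336, 253) 0.0 [ 0.  9. 22.]
(355, 265) 0.011 [ 11.  15. -10.]
(355, 265) 0.0 [ 0. 17.  9.]
(350, 290) 0.011 [ 11.  11. -28.]
(350, 290) 0.0 [  0.  13. -12.]
(412, 312) 0.011 [ 11.  31. -41.]
(412, 312) 0.0 [  0.  36. -27.]
(415, 325) 0.011 [ 11.  30. -48.]
(415, 325) 0.0 [  0.  35. -34.]
(435, 345) 0.011 [ 11.  34. -56.]
(435, 345) 0.0 [  0.  39. -44.]
(470, 330) 0.011 [ 11.  47. -50.]
(470, 330) 0.0 [  0.  54. -37.]
```

View pics/wrist2.png

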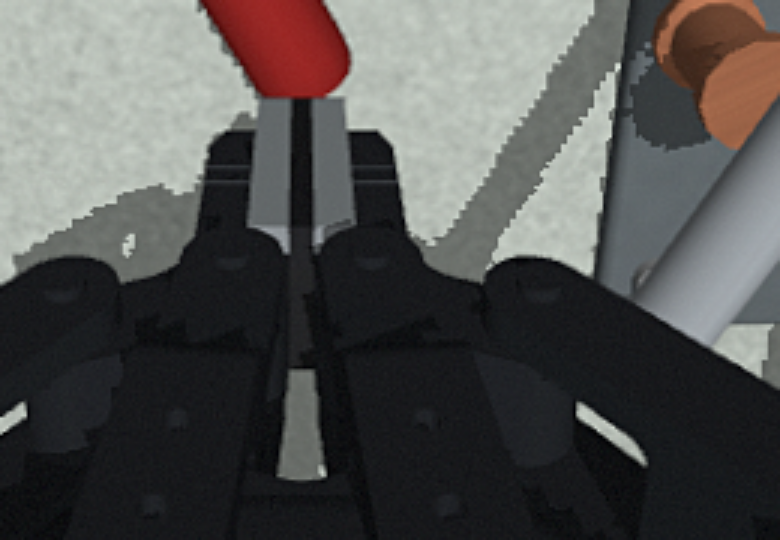

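Run:
```python
from plant import cams
from h import *
from m import xd,yd
d=cams.get_image("scene")
cv2.imwrite("pics/scene3.png",cv2.resize(d["frame"][100:165,320:380,::-1],None,fx=9,fy=9,interpolation=cv2.INTER_CUBIC))
tcp=np.array([.4103,.2215,.1081]);n=np.r_[yd,0]
print(proj(d,tcp+[0,0,-.008]))
for uv in[(359.5,138),(358.5,140),(343.7,153.75)]:
  for x in(.011,0,-.011):
    o,v=ray(d,uv);p=o+v*((tcp+n*x-o)@n)/(v@n);print(uv,x,"ux off",round((p-tcp)[:2]@xd*1e3,1),"z off",round((p-tcp)[2]*1e3,1))
```

```text
[344.12329228 153.78262752]
(359.5, 138) 0.011 ux off 57.3 z off 76.6
(359.5, 138) 0 ux off 72.4 z off 87.5
(359.5, 138) -0.011 ux off 87.4 z off 98.4
(358.5, 140) 0.011 ux off 53.4 z off 67.7
(358.5, 140) 0 ux off 68.5 z off 78.8
(358.5, 140) -0.011 ux off 83.6 z off 89.9
(343.7, 153.75) 0.011 ux off -18.9 z off -22.0
(343.7, 153.75) 0 ux off -2.4 z off -9.3
(343.7, 153.75) -0.011 ux off 14.1 z off 3.5
```

View pics/scene3.png

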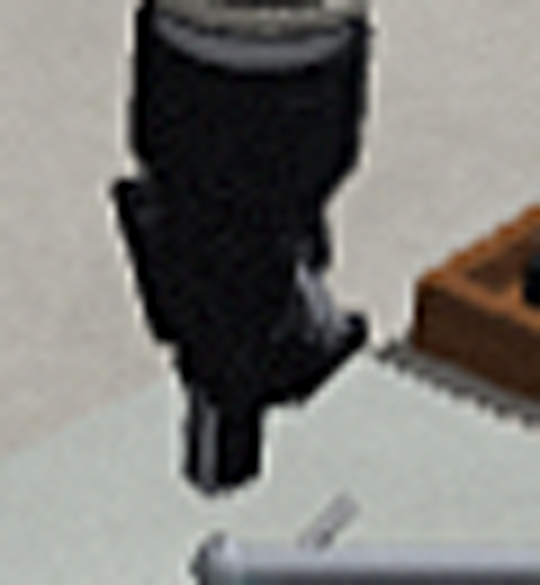

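>>> servo_tool:
  steps:
    - [0,0.06,0.02,0,0,0,0]
    - [0,0.12,0.04,0,0,0,0]
    - [-0.01,0.18,0.04,0,0,0,0]
    - [-0.01,0.22,0.04,0,0,0,0]
    - [-0.01,0.22,0.04,0,0,0,0]

```text
clock: 3.6
tcp_pos: [0.4423, 0.2098, 0.1013]
ee_rot: [0.797, 0.604, 0.0, 0.0]
wrist_force: [0.9, -0.2, -0.0]
gripper_width: -0.0003
```

```bash
python3 m.py -26 -38 102
```

```text
t 3.6 tcp [0.4423 0.2098 0.1013] unit [-100.6  -21.6] F [ 0.9 -0.2 -0. ] w -0.0003
goal [0.51  0.174 0.102] shift [-0.108  0.497 -0.004] turn [ 0.002  0.    -0.005]
tool z err [ 7.e-04 -3.e-04 -1.e+00] q [-0.82  0.42  0.37  2.11 -0.24  0.65 -0.56]
```

>>> servo_tool:
  steps:
    - [-0.01,0.05,0,0,0,0,0]
    - [-0.02,0.1,0,0,0,0,0]
    - [-0.03,0.15,0,0,0,0,0]
    - [-0.04,0.2,0,0,0,0,0]
    - [-0.05,0.25,0,0,0,0,0]
    - [-0.06,0.3,0,0,0,0,0]
    - [-0.07,0.35,0,0,0,0,0]
    - [-0.07,0.35,0,0,0,0,0]

```text
clock: 4.4
tcp_pos: [0.4887, 0.1849, 0.1008]
ee_rot: [0.797, 0.604, -0.001, -0.0]
wrist_force: [-5.4, -0.7, -0.3]
gripper_width: -0.0002
```

```bash
python3 m.py -26 -38 102
python3 - <<'E'
from plant import cams
import cv2
d=cams.get_image("wrist");cv2.imwrite("pics/wrist4.png",d["frame"][:,:,::-1])
d=cams.get_image("scene");cv2.imwrite("pics/scene4.png",cv2.resize(d["frame"][100:220,310:440,::-1],None,fx=5,fy=5))
E
```

```text
t 4.4 tcp [0.4887 0.1849 0.1008] unit [-49.2 -33.1] F [-5.4 -0.7 -0.3] w -0.0002
goal [0.51  0.174 0.102] shift [-0.033  0.155 -0.008] turn [-0.003  0.003 -0.005]
tool z err [-0.0019 -0.0012 -1.    ] q [-0.73  0.47  0.37  2.04 -0.26  0.69 -0.46]
```

View pics/wrist4.png

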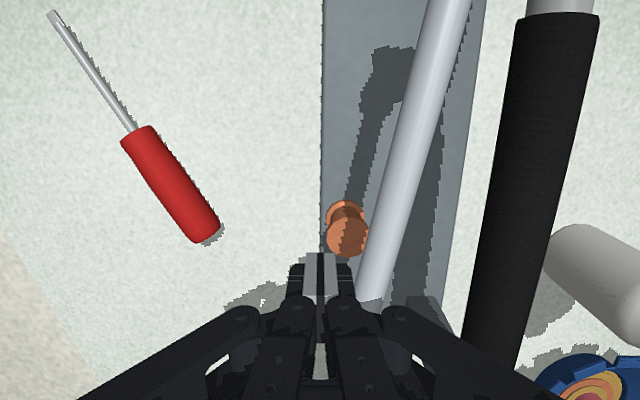

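View pics/scene4.png

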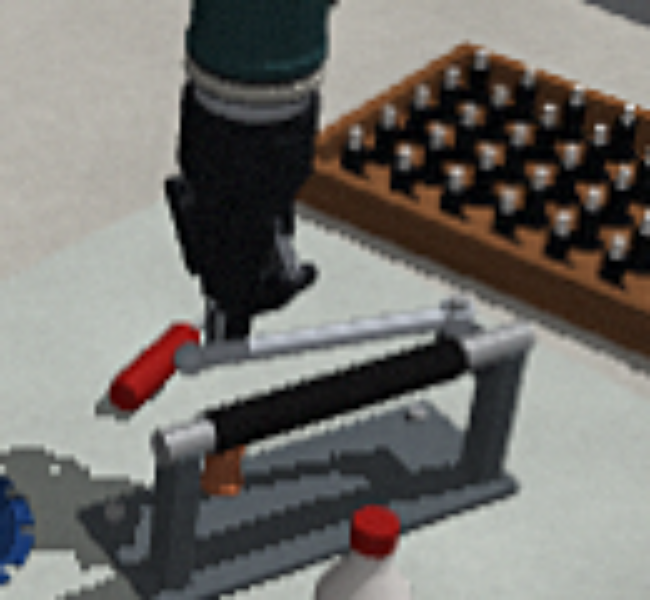

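>>> servo_tool:
  steps:
    - [-0.01,0.03,0,0,0,0,0]
    - [-0.02,0.06,0,0,0,0,0]
    - [-0.02,0.09,0,0,0,0,0]
    - [-0.03,0.11,0,0,0,0,0]
    - [-0.03,0.12,0,0,0,0,0]
    - [-0.03,0.12,0,0,0,0,0]

```text
clock: 5.1
tcp_pos: [0.504, 0.1772, 0.1008]
ee_rot: [0.797, 0.604, -0.001, -0.001]
wrist_force: [-5.4, 1.0, -2.1]
gripper_width: -0.0002
```

```bash
python3 m.py -26 -38 102
```

```text
t 5.1 tcp [0.504  0.1772 0.1008] unit [-32.5 -36.3] F [-5.4  1.  -2.1] w -0.0002
goal [0.51  0.174 0.102] shift [-0.011  0.043 -0.008] turn [-0.004  0.001 -0.001]
tool z err [-2.3e-03 -1.0e-04 -1.0e+00] q [-0.7   0.48  0.37  2.01 -0.26  0.7  -0.43]
```

Small steps now (about 1.5 mm each), reading force.

>>> servo_tool:
  steps:
    - [0,0.01,0,0,0,0,0]
    - [0,0.02,0,0,0,0,0]
    - [0,0.02,0,0,0,0,0]

```text
clock: 5.4
tcp_pos: [0.5066, 0.1762, 0.1008]
ee_rot: [0.797, 0.604, -0.001, -0.001]
wrist_force: [-6.7, -0.4, -1.2]
gripper_width: 0.0001
```

>>> servo_tool:
  steps:
    - [0,0.01,0,0,0,0,0]
    - [0,0.01,0,0,0,0,0]
    - [0,0.01,0,0,0,0,0]

```text
clock: 5.7
tcp_pos: [0.5079, 0.1757, 0.1007]
ee_rot: [0.797, 0.604, -0.001, -0.001]
wrist_force: [-6.9, 0.5, -0.9]
gripper_width: -0.0001
```

>>> servo_tool:
  steps:
    - [0,0.01,0,0,0,0,0]
    - [0,0.01,0,0,0,0,0]
    - [0,0.01,0,0,0,0,0]

```text
clock: 6.0
tcp_pos: [0.5092, 0.1752, 0.1007]
ee_rot: [0.797, 0.604, -0.001, -0.001]
wrist_force: [-6.2, -1.0, -0.2]
gripper_width: 0.0002
```

>>> servo_tool:
  steps:
    - [0,0.01,0,0,0,0,0]
    - [0,0.01,0,0,0,0,0]
    - [0,0.01,0,0,0,0,0]

```text
clock: 6.3
tcp_pos: [0.5106, 0.1747, 0.1007]
ee_rot: [0.797, 0.604, -0.002, -0.001]
wrist_force: [-6.4, -1.1, -0.2]
gripper_width: 0.0001
```

>>> servo_tool:
  steps:
    - [0,0.01,0,0,0,0,0]
    - [0,0.01,0,0,0,0,0]
    - [0,0.01,0,0,0,0,0]

```text
clock: 6.6
tcp_pos: [0.5117, 0.1743, 0.1007]
ee_rot: [0.797, 0.604, -0.002, -0.001]
wrist_force: [-7.1, -0.1, 0.8]
gripper_width: 0.0001
```

```bash
python3 m.py -26 -38 102
python3 - <<'E'
from plant import cams
import cv2
d=cams.get_image("wrist");cv2.imwrite("pics/wrist5.png",d["frame"][:,:,::-1])
d=cams.get_image("scene");cv2.imwrite("pics/scene5.png",cv2.resize(d["frame"][100:220,310:440,::-1],None,fx=5,fy=5))
E
```

```text
t 6.6 tcp [0.5117 0.1743 0.1007] unit [-24.2 -37.1] F [-7.1 -0.1  0.8] w 0.0001
goal [0.51  0.174 0.102] shift [-0.006 -0.012 -0.009] turn [-0.007  0.004 -0.001]
tool z err [-4.1e-03 -8.0e-04 -1.0e+00] q [-0.68  0.49  0.37  1.99 -0.27  0.71 -0.42]
```

View pics/wrist5.png

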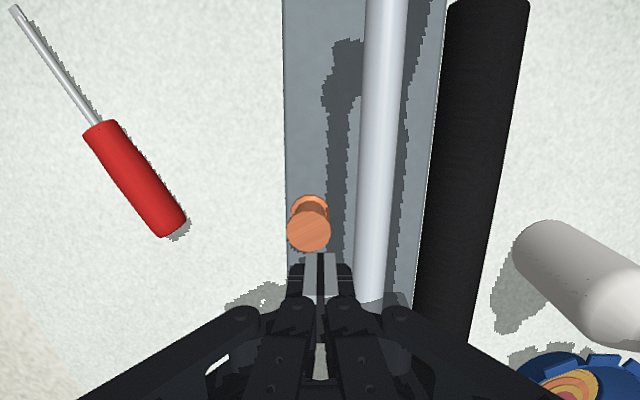

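View pics/scene5.png

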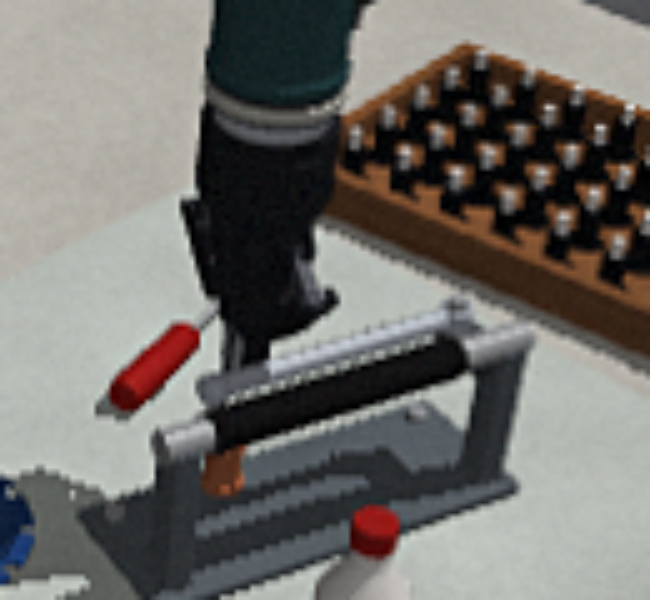

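>>> servo_tool:
  steps:
    - [0,0.008,0,0,0,0,0]
    - [0,0.008,0,0,0,0,0]
    - [0,0.008,0,0,0,0,0]

```text
clock: 7.0
tcp_pos: [0.5119, 0.1742, 0.1006]
ee_rot: [0.797, 0.605, -0.003, -0.002]
wrist_force: [-10.9, -0.0, 3.1]
gripper_width: -0.0001
```

>>> servo_tool:
  steps:
    - [0,0.008,0,0,0,0,0]
    - [0,0.008,0,0,0,0,0]
    - [0,0.008,0,0,0,0,0]

```text
clock: 7.3
tcp_pos: [0.5121, 0.1742, 0.1006]
ee_rot: [0.796, 0.605, -0.003, -0.002]
wrist_force: [-11.7, 0.5, 5.1]
gripper_width: 0.0002
```

>>> servo_tool:
  steps:
    - [0,0.008,0,0,0,0,0]
    - [0,0.008,0,0,0,0,0]
    - [0,0.008,0,0,0,0,0]

```text
clock: 7.6
tcp_pos: [0.5123, 0.1741, 0.1005]
ee_rot: [0.796, 0.605, -0.004, -0.003]
wrist_force: [-15.3, 0.5, 8.3]
gripper_width: -0.0002
```

```bash
python3 m.py -26 -38 102
python3 - <<'E'
from plant import cams
import cv2
d=cams.get_image("wrist");cv2.imwrite("pics/wrist6.png",d["frame"][:,:,::-1])
d=cams.get_image("scene");cv2.imwrite("pics/scene6.png",cv2.resize(d["frame"][100:220,310:440,::-1],None,fx=5,fy=5))
E
```

```text
t 7.6 tcp [0.5123 0.1741 0.1005] unit [-23.6 -37.2] F [-15.3   0.5   8.3] w -0.0002
goal [0.51  0.174 0.102] shift [-0.006 -0.016 -0.01 ] turn [-0.019  0.006  0.001]
tool z err [-1.020e-02 -4.000e-04 -9.999e-01] q [-0.68  0.49  0.37  1.99 -0.27  0.72 -0.42]
```

View pics/wrist6.png

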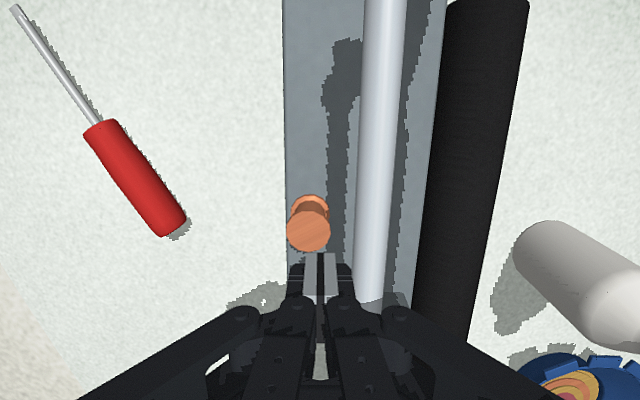

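View pics/scene6.png

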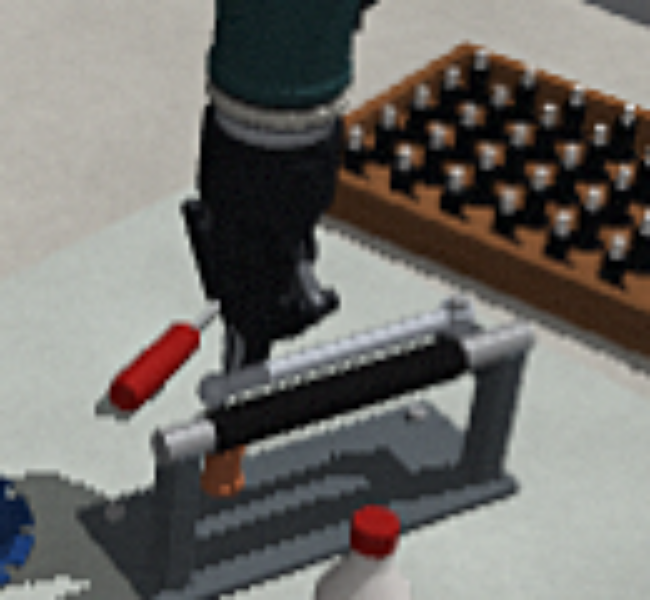

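```bash
cat > ang.py <<'E'
from plant import cams,monitor
from h import *
from m import xd,yd,o
from scipy.spatial.transform import Rotation as Ro
s=monitor.state();d=cams.get_image("wrist");T=np.eye(4);T[:3,:3]=Ro.from_quat(s["ee_rot"]).as_matrix();T[:3,3]=s["tcp_pos"];T=T@d["hand_eye"]
g=d["frame"].astype(int);R=np.c_[xd,yd]
def cen(row,lo,hi,f):
    m=np.where(f(g[row,lo:hi]))[0]+lo
    runs=np.split(m,np.where(np.diff(m)>2)[0]+1);return max(runs,key=len)
A=[];B=[]
for row in range(15,270,25):
    a=cen(row,340,480,lambda p:(p.mean(1)>140)&(p[:,2]>=p[:,0])&(p[:,2]-p[:,1]>=0)); 
    b=cen(row,420,560,lambda p:p.mean(1)<35)
    A.append((onz(d,((a[0]+a[-1])/2,row),.11,T)[:2]-o)@R*1e3);B.append((onz(d,((b[0]+b[-1])/2,row),.11,T)[:2]-o)@R*1e3)
    if row in(15,140,240):print(row,a[0],a[-1],b[0],b[-1],A[-1].round(1),B[-1].round(1))
A=np.array(A);B=np.array(B);ka=np.polyfit(A[:,1],A[:,0],1);kb=np.polyfit(B[:,1],B[:,0],1)
print("angle lever-bar",np.arctan(ka[0])-np.arctan(kb[0]),"spacing at y0",np.polyval(kb,0)-np.polyval(ka,0),"expect 34; at -40",np.polyval(kb,-40)-np.polyval(ka,-40))
print("F",s["wrist_force"].round(1),s["clock"])
E
python3 ang.py
```

```text
15 368 405 446 495 [-1.2 67.9] [27.  68.3]
140 361 395 432 463 [-1.8 26.2] [24.  26.4]
240 356 386 420 451 [ -2.4 -14.6] [ 24.1 -14.5]
angle lever-bar -0.010579574962813901 spacing at y0 25.78491634141225 expect 34; at -40 25.361604862401116
F [-15.4   0.6   8.4] 7.7
```

>>> servo_tool:
  steps:
    - [0,0,0,0,0,0,0]
    - [0,0,0,0,0,0,0]
    - [0,0,0,0,0,0,0]
    - [0,0,0,0,0,0,0]
    - [0,0,0,0,0,0,0]
    - [0,0,0,0,0,0,0]
    - [0,0,0,0,0,0,0]
    - [0,0,0,0,0,0,0]
    - [0,0,0,0,0,0,0]
    - [0,0,0,0,0,0,0]

```text
clock: 8.75
tcp_pos: [0.5123, 0.1741, 0.1005]
ee_rot: [0.796, 0.605, -0.004, -0.003]
wrist_force: [-15.2, 1.1, 6.8]
gripper_width: 0.0002
```

>>> servo_tool:
  steps:
    - [0.01,-0.06,0,0,0,0,0]
    - [0.02,-0.12,0,0,0,0,0]
    - [0.03,-0.18,0,0,0,0,0]
    - [0.04,-0.24,0,0,0,0,0]
    - [0.05,-0.3,0,0,0,0,0]
    - [0.06,-0.36,0,0,0,0,0]
    - [0.07,-0.42,0,0,0,0,0]
    - [0.08,-0.48,0,0,0,0,0]
    - [0.09,-0.54,0,0,0,0,0]
    - [0.1,-0.6,0,0,0,0,0]
    - [0.1,-0.65,0,0,0,0,0]
    - [0.1,-0.65,0,0,0,0,0]

```text
clock: 9.95
tcp_pos: [0.4262, 0.2145, 0.1012]
ee_rot: [0.797, 0.605, -0.0, -0.0]
wrist_force: [0.3, -0.2, -0.1]
gripper_width: 0.0
```

```bash
python3 m.py -26 -38 102
python3 - <<'E'
from plant import cams
import cv2
d=cams.get_image("wrist");cv2.imwrite("pics/wrist7.png",d["frame"][:,:,::-1])
E
```

```text
t 9.95 tcp [0.4262 0.2145 0.1012] unit [-117.4  -21.4] F [ 0.3 -0.2 -0.1] w 0.0
goal [0.51  0.174 0.102] shift [-0.111  0.609 -0.006] turn [-0.001  0.001  0.   ]
tool z err [-7.e-04 -2.e-04 -1.e+00] q [-0.85  0.4   0.37  2.14 -0.24  0.64 -0.58]
```

View pics/wrist7.png

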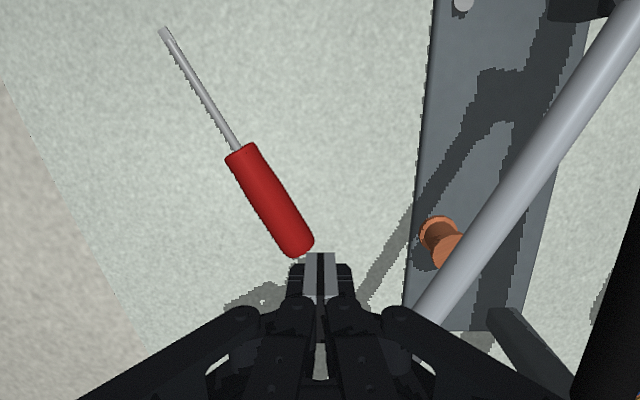

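>>> servo_tool:
  steps:
    - [0,0.05,0,0,0,0,0]
    - [-0.01,0.11,0,0,0,0,0]
    - [-0.02,0.17,0,0,0,0,0]
    - [-0.03,0.23,0,0,0,0,0]
    - [-0.04,0.29,0,0,0,0,0]
    - [-0.05,0.35,0,0,0,0,0]
    - [-0.06,0.41,0,0,0,0,0]
    - [-0.07,0.47,0,0,0,0,0]
    - [-0.08,0.52,0,0,0,0,0]
    - [-0.09,0.57,0,0,0,0,0]
    - [-0.1,0.6,0,0,0,0,0]
    - [-0.1,0.6,0,0,0,0,0]

```text
clock: 11.2
tcp_pos: [0.5093, 0.1756, 0.1006]
ee_rot: [0.797, 0.604, -0.001, -0.001]
wrist_force: [-5.7, 2.3, -0.6]
gripper_width: -0.0
```

>>> servo_tool:
  steps:
    - [0,0.01,0,0,0,0,0]
    - [0,0.02,0,0,0,0,0]
    - [0,0.03,0,0,0,0,0]
    - [0,0.03,0,0,0,0,0]

```text
clock: 11.6
tcp_pos: [0.512, 0.1747, 0.1005]
ee_rot: [0.797, 0.605, -0.002, -0.002]
wrist_force: [-8.2, 2.1, 0.5]
gripper_width: -0.0001
```

>>> servo_tool:
  steps:
    - [0,0.01,0,0,0,0,0]
    - [0,0.015,0,0,0,0,0]
    - [0,0.015,0,0,0,0,0]
    - [0,0.015,0,0,0,0,0]

```text
clock: 12.0
tcp_pos: [0.5123, 0.1746, 0.1004]
ee_rot: [0.796, 0.605, -0.004, -0.003]
wrist_force: [-13.4, 2.7, 5.2]
gripper_width: -0.0
```

A touch more for margin, then check.

>>> servo_tool:
  steps:
    - [0,0.006,0,0,0,0,0]
    - [0,0.006,0,0,0,0,0]
    - [0,0.006,0,0,0,0,0]
    - [0,0.006,0,0,0,0,0]
    - [0,0.006,0,0,0,0,0]
    - [0,0.006,0,0,0,0,0]

```text
clock: 12.6
tcp_pos: [0.5125, 0.1746, 0.1004]
ee_rot: [0.796, 0.605, -0.004, -0.003]
wrist_force: [-15.5, 3.1, 6.1]
gripper_width: 0.0002
```

```bash
python3 ang.py
python3 - <<'E'
from plant import cams
import cv2
d=cams.get_image("scene");cv2.imwrite("pics/scene8.png",d["frame"][:,:,::-1])
d=cams.get_image("wrist");cv2.imwrite("pics/wrist8.png",d["frame"][:,:,::-1])
E
```

```text
15 368 405 446 495 [-1.2 68.4] [27.  68.9]
140 361 395 432 470 [-1.8 26.7] [25.3 27. ]
240 356 387 420 451 [ -2.1 -14. ] [ 24.1 -13.8]
angle lever-bar -0.02089801764066275 spacing at y0 25.698844481842674 expect 34; at -40 24.862496354050663
F [-15.5   3.1   6.1] 12.6
```

View pics/scene8.png

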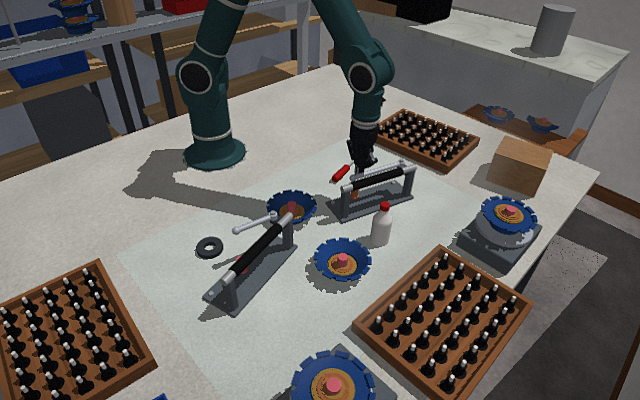

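View pics/wrist8.png

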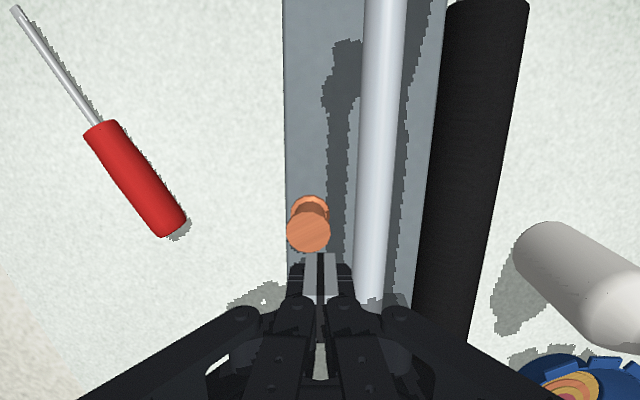

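The lever is in, at the same place as in the first press, and the reading is about 15.8 N. Everything else in view is where it was.

```bash
python3 -c "
from plant import workorder;print(workorder.sign_off())"
```

```text
the job is handed in; nothing more can be done
None
```

I pressed the brake's long lever in twice with the backs of the shut fingers and handed the job in, at about 12.8 s, with it still held against its stop.

- **First press:** the lever met its stop, where the tool stopped advancing while the force rose. I held it at 11–15 N along the push direction for about 1.7 s.
- **Release:** I backed off fully. The wrist camera showed the lever sprung out and clear of the fingers, and the wrist force was about 0 N.
- **Second press:** it stopped at the same place, within 1 mm, and the force levelled at about 15.8 N along the push. There was also about 6 N of vertical force from friction and a slight tilt of the tool; the total stayed well under 40 N.

**Checks:**
- The lever measured parallel to the bar within about 0.02 rad.
- My image measurement of the spacing between lever and bar disagreed: about 25 mm where 34 mm is expected. I put this down to the colour mask missing the lit side of the grip, so I did not rely on it.
- In the last pictures the bar was not touched, the clutch lever was still out, and the loose parts in view had not moved.

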